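Take down the stack of glue-up cauls into their trays

TASK

The glue-up is clamped, so put the spare pieces away: take the stack apart from the top down, one piece at a time. Stand the bench dog upright in the red cup, then lay the small grey block flat in the yellow-floored tray, then the tan caul in the green-floored tray, and last the dark red-brown caul in the blue-floored tray, each flat on the floor of its pocket and let go. Leave the orange spring clamp and the screw carton where they are.

Things in the scene. Friction and masses are not known exactly. Their poses are not given: they have to be found in the camera images.
- bench_dog: turned wooden bench dog, 56 mm tall, standing upright on top of the stack (its foot about 85 mm above the bench); head 26 mm across (its top 10 mm, the best place to grip), the shank below it narrower, tapering to a foot 18 mm across. Origin: centre of its foot; z up along it to the head. About 30 g
- grey_block: grey-brown wooden block, 45x55x30 mm (x, y, z), third from the bottom (underside about 55 mm above the bench), under the bench dog. Origin: centre of its underside, z up. 30 to 70 g
- tan_caul: light tan wooden caul, 100x40x25 mm (x, y, z), lying crosswise on the dark caul (underside about 30 mm above the bench), under the grey block; both its ends show. Origin: centre of its underside, z up. 45 to 90 g
- dark_caul: dark red-brown wooden caul, 120x45x30 mm (x, y, z), at the bottom of the stack, on the bench; both its ends show. Origin: centre of its underside, z up. 70 to 150 g
- dog_cup: low round red plastic cup, fixed to the bench, 54 mm across outside, 46 mm across inside at the rim; the place of the bench dog. Origin: centre of the cup at bench height; inner floor 4 mm and rim 14 mm above it. It may stand at any of the four places of the trays
- long_tray: low open plywood tray with a blue floor, fixed to the bench, outer 150x75 mm, its pocket 140x65 mm inside (x by y), walls 5 mm thick; the place of the dark caul. Origin: centre of the tray at bench height; pocket floor 4 mm above the origin, wall tops 12 mm above it. x along its 140 mm side, y along its 65 mm side, z up. It may stand at any of four places on the bench, turned at most 0.12 rad from the robot's x
- medium_tray: low open plywood tray with a green floor, fixed to the bench, outer 128x68 mm, its pocket 118x58 mm inside (x by y), walls 5 mm thick; the place of the tan caul. Origin: centre of the tray at bench height; pocket floor 4 mm above the origin, wall tops 12 mm above it. x along its 118 mm side, y along its 58 mm side, z up. It may stand at any of four places on the bench, turned at most 0.12 rad from the robot's x
- square_tray: low open plywood tray with a yellow floor, fixed to the bench, outer 73x83 mm, its pocket 63x73 mm inside (x by y), walls 5 mm thick; the place of the grey block. Origin: centre of the tray at bench height; pocket floor 4 mm above the origin, wall tops 12 mm above it. x along its 63 mm side, y along its 73 mm side, z up. It may stand at any of four places on the bench, turned at most 0.12 rad from the robot's x
- orange_clamp: bystander: orange spring clamp lying at the front left of the bench, 131x58 mm, 22 mm high. Origin: centre of its underside. To be left alone
- screw_carton: bystander: carton of screws with a green lid, 72x95x38 mm, on the bench to the right of the stack beyond a pipe. Origin: centre of its underside. To be left alone. (White and dark clamp pipes run away from the robot between the places, their tops 56 mm above the bench; a closed red parts box stands left of the stack, 69 mm high.)

How it is judged:
On the way, in this order (a step that is already met when the one before it is completed fails the run):
1. the bench dog stands released in the red cup (x of bench_dog in the frame of dog_cup between -0.014 and 0.014 m and y of bench_dog in the frame of dog_cup between -0.014 and 0.014 m and z of bench_dog in the frame of dog_cup below 0.008 m and angle between bench_dog's own z axis and vertical below 0.08 rad and contact force between bench_dog and the fingers below 0.1 N), for 0.2 s.
2. the grey block lies released in the square yellow-floored tray (x of grey_block in the frame of square_tray between -0.013 and 0.013 m and y of grey_block in the frame of square_tray between -0.013 and 0.013 m and z of grey_block in the frame of square_tray below 0.008 m and angle between grey_block's own z axis and vertical below 0.08 rad and contact force between grey_block and the fingers below 0.1 N), for 0.2 s.
3. the tan caul lies released in the medium green-floored tray (x of tan_caul in the frame of medium_tray between -0.013 and 0.013 m and y of tan_caul in the frame of medium_tray between -0.013 and 0.013 m and z of tan_caul in the frame of medium_tray below 0.008 m and angle between tan_caul's own z axis and vertical below 0.08 rad and angle between the x axis of tan_caul and the x axis of medium_tray, either way round below 0.3 rad and contact force between tan_caul and the fingers below 0.1 N), for 0.2 s.
4. the dark caul lies released in the long blue-floored tray (x of dark_caul in the frame of long_tray between -0.013 and 0.013 m and y of dark_caul in the frame of long_tray between -0.013 and 0.013 m and z of dark_caul in the frame of long_tray below 0.008 m and angle between dark_caul's own z axis and vertical below 0.08 rad and angle between the x axis of dark_caul and the x axis of long_tray, either way round below 0.3 rad and contact force between dark_caul and the fingers below 0.1 N), for 0.2 s.
At the end, for the whole second after the job is handed in: All released and at rest: the dog upright on the red cup's floor, within 14 mm of its centre; each wooden piece flat (within 0.08 rad) on its own tray's floor, its centre within 13 mm of the tray's centre along each side, the two cauls lying along their trays (x of bench_dog in the frame of dog_cup between -0.014 and 0.014 m and y of bench_dog in the frame of dog_cup between -0.014 and 0.014 m and z of bench_dog in the frame of dog_cup below 0.008 m and angle between each of bench_dog, grey_block, tan_caul, dark_caul's own z axis and vertical below 0.08 rad and linear speed of each of bench_dog, grey_block, tan_caul, dark_caul below 0.02 m/s and angular speed of each of bench_dog, grey_block, tan_caul, dark_caul below 0.2 rad/s and x of grey_block in the frame of square_tray between -0.013 and 0.013 m and y of grey_block in the frame of square_tray between -0.013 and 0.013 m and z of grey_block in the frame of square_tray below 0.008 m and x of tan_caul in the frame of medium_tray between -0.013 and 0.013 m and y of tan_caul in the frame of medium_tray between -0.013 and 0.013 m and z of tan_caul in the frame of medium_tray below 0.008 m and angle between the x axis of tan_caul and the x axis of medium_tray, either way round below 0.3 rad and x of dark_caul in the frame of long_tray between -0.013 and 0.013 m and y of dark_caul in the frame of long_tray between -0.013 and 0.013 m and z of dark_caul in the frame of long_tray below 0.008 m and angle between the x axis of dark_caul and the x axis of long_tray, either way round below 0.3 rad); the robot touches nothing.
It fails at once if the orange spring clamp is moved by more than 15 mm (distance of orange_clamp from where it was at the start of the episode above 0.015 m).
It fails at once if the screw carton is moved by more than 15 mm (distance of screw_carton from where it was at the start of the episode above 0.015 m).
It also fails if it takes over 120 s, if anything falls off the work surface, if the arm or the gripper's body presses on something with over 40 N, if the wrist force passes 120 N, or if a joint passes its speed limit or range.

ROBOT

A 6-joint arm with a two-finger parallel gripper is mounted at the origin on a cart in front of the work surface, level with it; the furniture and walls round the work are solid. World frame = base frame: x ahead of the robot, y to its left, z up, the work surface at z = 0. Lengths are in m, angles in rad, forces in N, time in s.
With the tool pointing down it reaches from about 0.35 to 0.975 m from the base axis. Payload 4.9 kg.
Tool frame: the origin (TCP) lies between the finger pads; the fingertips stand 22 mm ahead of it and the grasp point (between the pads) lies 3 mm ahead of it; z points along the fingers, y is the line along which they close (so a half turn about z gives the same grasp; the last joint's range is limited). The gripper opens to 85 mm and grips with 20 to 120 N. Pads are 22 mm wide; open, the fingers measure 114 mm over their backs; the gripper's body (76 mm by 85 mm) begins 54 mm behind the grasp point. The pads swing forward as they close: fully open they stand 13 mm farther back than shut.
Start: joints at [1.021, 0.053, 1.613, -0, 1.476, -0.119], TCP at [0.261, 0.568, 0.253] pointing down, gripper open.
Joint ranges: [-3.01, 3.01], [-1.01, 2.22], [0.06, 2.58], [-1.02, 4.17], [0.09, 2.62], [-3.14, 3.14]. Speed limits (rad/s): [2.57, 2.57, 3.14, 3.14, 3.14, 3.14].

INTERFACE

Orientations are given as a unit quaternion [w, x, y, z].
In Python, from plant import state, grab_frame, get_calibration, job_done, recognise, regions_of gives the robot as it stands.
- The arm moves only by the tool apply_moves, never from a script. Its argument "targets" is a list of rows, each an object with "translation": the shift along the tool's x, y, z normalised to -1 to 1, where 1 is 100 mm, a list of three; "twist": the turn about the tool's z normalised to -1 to 1, where 1 is 0.1 rad; "hand": the opening, from 0 (shut) to 1 (fully open). A call has 1 to 8 rows; each row shifts and turns the commanded pose from where the row before left it, along the tool's axes as they then stand; what a row does not reach is not made up. A row lasts 1/10 s, in which the tool goes at most 50 mm and 8.59 degrees, less where a joint would pass 70% of its speed; a pose out of reach is approached as far as the arm can. A call with a number of a shift or a turn outside -1 to 1 is refused whole. A call with a gripper value outside its range is refused whole. The fingers move at their own pace and stop on an object; the grip force is fixed at half the most. Time passes only in rows, so rows that do not move let the fingers close. It gives the time, the measured TCP pose, the force, the opening and the grip force at its end, in the units of the state.
- state(): the state, without advancing time (a new reading comes with each control period).
- grab_frame(name): name is "side" or "top" or "wrist"; returns the picture (384x512x3 uint8, red, green, blue); there is no depth.
- get_calibration(name): a dict with "camera_matrix" (3x3 intrinsics, pixels), "D" ([k1, k2, p1, p2, k3] as OpenCV has them; the pictures are not rectified), "pose" (4x4, takes a point from camera to world coordinates). Camera axes: x right, y up, looking along -z (the intrinsics and any distortion apply to the point x, -y, -z); pixel columns grow to the right and rows downward; lengths in m; the calibration is good to about 2 mm. A picture is of the moment at which its call begins: read the wrist's pose just before it. get_calibration takes no time and is no camera call; for the wrist camera it gives the pose at the moment of the call.
- job_done(): hands the job in; it is judged then, once.
Trained networks look in the newest picture that a camera, given by its name, has taken for a name from the list of things; names that differ only in an ending like _2 or _b are one class to them, and where a whole thing is asked for, a point or a joint stands for the part that bears it (a point fixed in the world has none). Each returns a list of dicts, best first, with "score" (0 to 1); they miss things now and then, are a little off and sometimes report something else, mostly with a low value. They report only what shows in the picture. A call takes as long as a camera call.
- recognise(camera, query): "point" ([x, y, z] in m, in world coordinates, good to about 4 mm: the middle of the surface that is visible of it).
- regions_of(camera, query): "pixels" (384x512 bool, what is visible of it).
The state is a dict: "time": time; "joint_pos": joint angles; "joint_vel": joint speeds; "joint_efforts": joint torques, N m; "tool_pos": TCP position; "tool_rot": TCP orientation; "contact_force": force on the tool from outside, world axes, zero at the start; "ft_torque": the same for the moment, N m; "gripper_width": opening from 0.0 (shut) to 1.0 (fully open); "grasp_force": force on a finger pad.
Only numpy, scipy, OpenCV 4.12 (cv2) and the standard library are available. Lean on these libraries where they do the work, as an engineer would, in place of code of your own. Each camera call takes 0.05 s, during which the arm holds its last target. There are 200 camera calls.

## Working session

There is one attempt and no reset: what is moved stays moved. The work goes in short steps, Python scripts to look and compute and a tool call to move; the robot and the scene stay as the last step left them, time stands still between calls to the robot, and variables do not carry over. Pictures are saved under pics/ and viewed, at most 19 in all, crops included, and the job is handed in when it is done.

Besides the shell and the picture viewer there is one more tool, called after "Call:" as name(argument=value, ...) on one line, values as JSON. apply_moves: Moves the arm, as the interface text tells. Its arguments: {"type":"object","properties":{"targets":{"type":"array"}},"required":["targets"]}

```bash
mkdir -p pics; ls; python3 - <<'E'
from plant import *
import cv2
s=state();print({k:s[k] for k in('time','tool_pos','tool_rot','gripper_width')})
for c in('top','side'):
    f=grab_frame(c);cv2.imwrite(f'pics/{c}0.png',f[:,:,::-1])
    k=get_calibration(c);print(c,k['camera_matrix'],k['D'],k['pose'])
    for n in 'bench_dog grey_block tan_caul dark_caul dog_cup long_tray medium_tray square_tray orange_clamp screw_carton'.split():
        print(n,[([round(float(v),3) for v in r['point']],round(float(r['score']),2)) for r in recognise(c,n)[:2]])
E
```

```text
pics
{'time': 0.0, 'tool_pos': array([0.26070344, 0.56739481, 0.25205783]), 'tool_rot': array([-3.26166130e-04,  2.13740344e-01,  9.76889957e-01, -9.84927842e-04]), 'gripper_width': 0.998087558946406}
top [[362.83081064   0.         258.48044628]
 [  0.         362.83081064 198.46538826]
 [  0.           0.           1.        ]] [-0.02796048  0.          0.          0.          0.        ] [[ 0.02160608  0.99717985 -0.07187163  0.42630284]
 [-0.99974603  0.02108898 -0.00794593 -0.08121664]
 [-0.00640782  0.07202506  0.99738224  1.31065337]
 [ 0.          0.          0.          1.        ]]
bench_dog [([0.441, -0.23, 0.135], 0.46)]
grey_block [([0.451, -0.239, 0.086], 0.71)]
tan_caul [([0.45, -0.206, 0.048], 0.58)]
dark_caul [([0.476, -0.233, 0.03], 0.82)]
dog_cup [([0.669, 0.115, 0.003], 0.66)]
long_tray [([0.633, -0.303, 0.001], 0.62)]
medium_tray [([0.649, -0.159, 0.006], 0.6), ([0.401, 0.312, 0.022], 0.32)]
square_tray [([0.525, 0.324, 0.001], 0.67), ([0.398, 0.309, 0.019], 0.24)]
orange_clamp [([0.4, 0.313, 0.018], 0.62)]
screw_carton [([0.387, -0.488, 0.038], 0.72)]
side [[382.27392567   0.         257.57644217]
 [  0.         382.27392567 186.8903665 ]
 [  0.           0.           1.        ]] [-0.04150253  0.          0.          0.          0.        ] [[ 0.98790959  0.06497741 -0.14075717  0.36908247]
 [-0.15483774  0.36820756 -0.91675977 -1.12021383]
 [-0.00774082  0.92747029  0.37381673  0.51144019]
 [ 0.          0.          0.          1.        ]]
bench_dog [([0.442, -0.243, 0.121], 0.51), ([0.647, -0.146, 0.009], 0.41)]
grey_block [([0.449, -0.262, 0.075], 0.66)]
tan_caul []
dark_caul [([0.451, -0.259, 0.006], 0.75)]
dog_cup [([0.666, 0.105, 0.01], 0.6)]
long_tray [([0.623, -0.289, -0.001], 0.82)]
medium_tray [([0.652, -0.146, 0.007], 0.79), ([0.441, -0.237, 0.123], 0.65)]
square_tray []
orange_clamp []
screw_carton [([0.383, -0.519, 0.037], 0.6)]
```

View pics/top0.png

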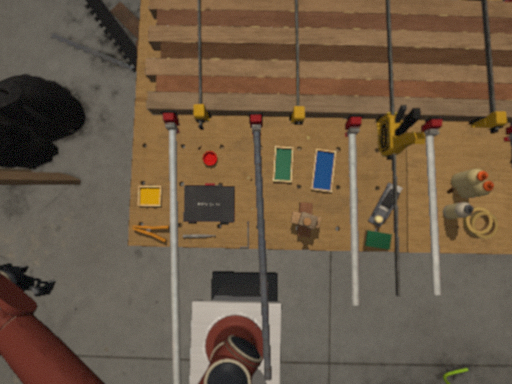

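View pics/side0.png

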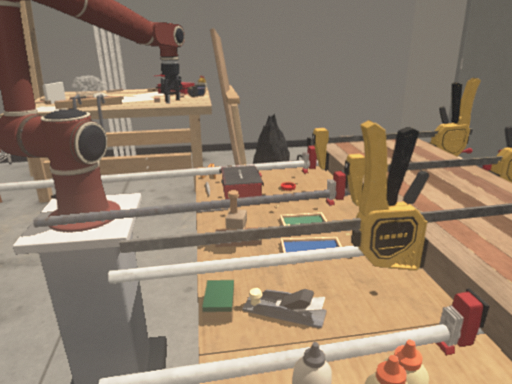

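The top view shows the yellow tray (149,196), red cup (210,158), green tray (283,163), blue tray (323,170) and stack (305,220). The side view confirms the dog is standing on the stack at (234,200).

```bash
cat > h.py <<'E'
import numpy as np,cv2
from plant import *
from scipy.spatial.transform import Rotation as R
def toworld(c,px,z,cal=None):
    k=cal or get_calibration(c)
    u=cv2.undistortPoints(np.array(px,float).reshape(-1,1,2),np.array(k['camera_matrix']),np.array(k['D'])).reshape(-1,2)
    P=np.array(k['pose']);d=np.c_[u[:,0],-u[:,1],-np.ones(len(u))]@P[:3,:3].T
    o=P[:3,3];return o+d*((z-o[2])/d[:,2])[:,None]
def rect(c,mask,z,cal=None):
    m=mask.astype(np.uint8);n,l,st,_=cv2.connectedComponentsWithStats(m)
    if n<2:return None
    m=(l==1+np.argmax(st[1:,4])).astype(np.uint8)
    cs,_=cv2.findContours(m,cv2.RETR_EXTERNAL,cv2.CHAIN_APPROX_NONE)
    p=max(cs,key=len).reshape(-1,2)
    w=toworld(c,p,z,cal)[:,:2].astype(np.float32)
    (x,y),(a,b),t=cv2.minAreaRect(w*1000)
    if a<b:a,b,t=b,a,t+90
    t=(t+90)%180-90   # direction of long side, deg from x
    return [round(float(v),1) for v in (x,y,a,b,t)]
def tool():
    s=state();q=s['tool_rot'];r=R.from_quat([q[1],q[2],q[3],q[0]])
    return np.array(s['tool_pos']),r.as_matrix(),s
def go(x,y,z,yawdeg=None):
    "shift in tool axes (mm) to world target; twist (rad) so that tool y lies along yawdeg (mod 180)"
    p,M,s=tool();d=M.T@(np.array([x,y,z])-p)*1000
    a=np.degrees(np.arctan2(M[1,1],M[0,1]))
    tw=None
    if yawdeg is not None:
        dl=(yawdeg-a+90)%180-90; tw=-np.radians(dl)  # tool z down
    print('pos',p.round(4),'ytool',round(a,1),'tilt',M[:,2].round(3),'shift mm',d.round(1),'twist',tw,'j6',round(s['joint_pos'][5],2),'g',round(s['gripper_width'],3),'t',round(s['time'],1))
E
python3 - <<'E'
from h import *
f=grab_frame('top')
for n,z in dict(dog_cup=.014,long_tray=.012,medium_tray=.012,square_tray=.012,grey_block=.085,tan_caul=.055,dark_caul=.03).items():
    r=regions_of('top',n)
    if r: print(n,round(r[0]['score'],2),r[0]['pixels'].sum(),rect('top',r[0]['pixels'],z))
hsv=cv2.cvtColor(f,cv2.COLOR_RGB2HSV)
for n,lo,hi,b in(('yellow',18,35,(120,170,180,220)),('green',40,90,(265,140,300,190)),('blue',95,130,(305,140,345,200)),('red',-1,8,(195,145,225,170))):
    m=(hsv[...,0]>lo)&(hsv[...,0]<hi)&(hsv[...,1]>(170 if n in('yellow','red') else 110)); w=np.zeros_like(m);x0,y0,x1,y1=b;w[y0:y1,x0:x1]=m[y0:y1,x0:x1]
    print(n,w.sum(),rect('top',w,.014 if n=='red' else .004))
cv2.imwrite('pics/z.png',cv2.resize(f[130:250,125:345,::-1],None,fx=3.6,fy=3.6,interpolation=cv2.INTER_CUBIC))
go(.45,-.235,.25,90)
E
```

```text
dog_cup 0.67 173 [662.8, 109.5, 51.4, 47.2, 1.8]
long_tray 0.94 854 [628.0, -302.4, 152.3, 76.2, -6.4]
medium_tray 0.9 640 [646.9, -156.0, 127.4, 68.0, -2.3]
square_tray 0.77 427 [522.4, 322.8, 84.4, 68.7, -88.8]
grey_block 0.43 150 [445.6, -238.4, 55.6, 44.5, 69.4]
tan_caul 0.62 434 [519.2, 308.9, 80.5, 66.5, -88.8]
dark_caul 0.86 274 [490.2, -237.7, 45.9, 38.8, -89.4]
yellow 304 [522.9, 325.1, 70.0, 54.6, -88.8]
green 280 [649.6, -156.2, 104.6, 44.8, -2.7]
blue 557 [629.3, -303.6, 131.6, 56.4, -6.4]
red 169 [662.8, 109.5, 51.4, 47.2, 1.8]
pos [0.261  0.5679 0.2533] ytool 65.3 tilt [ 0.  0. -1.] shift mm [-507.  -650.6    3.3] twist -0.43083546795046473 j6 -0.12 g 0.999 t 1.5
```

View pics/z.png

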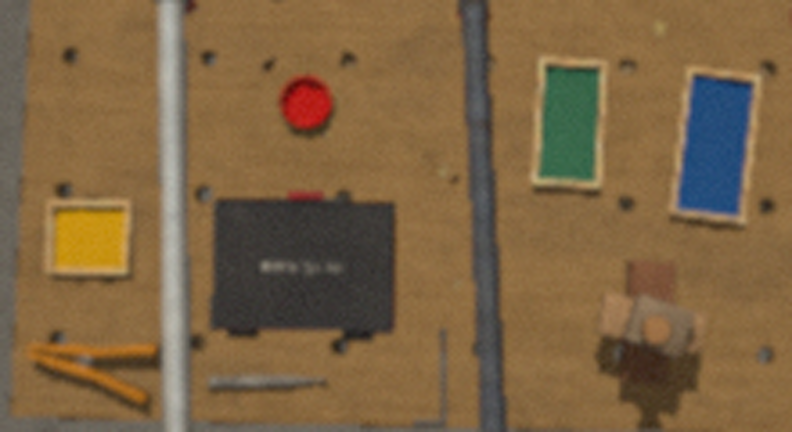

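Call:
apply_moves(targets=[{"translation":[-0.3,-0.38,-0.1],"twist":0,"hand":1},{"translation":[-0.3,-0.38,-0.1],"twist":0,"hand":1},{"translation":[-0.3,-0.38,-0.1],"twist":0,"hand":1},{"translation":[-0.3,-0.38,-0.1],"twist":0,"hand":1},{"translation":[-0.3,-0.38,0],"twist":0,"hand":1},{"translation":[-0.3,-0.38,0],"twist":0,"hand":1},{"translation":[-0.3,-0.38,0],"twist":0,"hand":1},{"translation":[-0.3,-0.38,0],"twist":0,"hand":1}])

```text
time: 2.3
tool_pos: [0.3521, 0.1897, 0.2936]
tool_rot: [0.001, 0.213, 0.977, 0.0]
contact_force: [0.8, 0.0, -0.2]
gripper_width: 0.998
grasp_force: 0.0
```

```bash
python3 -c "
from h import *
go(.42,-.235,.29,90)"
```

```text
pos [0.3521 0.1897 0.2936] ytool 65.4 tilt [ 0.001  0.    -1.   ] shift mm [-238.8 -357.7    3.5] twist -0.4300363986997631 j6 -0.83 g 0.998 t 2.3
```

Call:
apply_moves(targets=[{"translation":[-0.26,-0.4,0],"twist":0,"hand":1},{"translation":[-0.26,-0.4,0],"twist":0,"hand":1},{"translation":[-0.26,-0.4,0],"twist":0,"hand":1},{"translation":[-0.26,-0.4,0],"twist":0,"hand":1},{"translation":[-0.26,-0.4,0],"twist":0,"hand":1},{"translation":[-0.26,-0.4,0],"twist":0,"hand":1},{"translation":[-0.26,-0.4,0],"twist":0,"hand":1},{"translation":[-0.26,-0.4,0],"twist":0,"hand":1}])

```text
time: 3.1
tool_pos: [0.4073, -0.1884, 0.2937]
tool_rot: [0.001, 0.214, 0.977, -0.0]
contact_force: [0.8, 0.9, 1.0]
gripper_width: 0.998
grasp_force: 0.0
```

```bash
cat > look.py <<'E'
from h import *
import sys
tag=sys.argv[1]
cal=get_calibration('wrist');f=grab_frame('wrist')
cv2.imwrite(f'pics/{tag}.png',f[:,:,::-1])
for a in sys.argv[2:]:
    n,z=a.split('=')
    r=regions_of('wrist',n);q=recognise('wrist',n)
    for i in r[:2]: 
        m=i['pixels'];print(n,round(i['score'],2),m.sum(),rect('wrist',m,float(z),cal),'cen',toworld('wrist',[np.argwhere(m)[:,::-1].mean(0)],float(z),cal)[0].round(4))
    print('  rec',[(np.round(i['point'],4),round(i['score'],2)) for i in q[:2]])
E
python3 look.py w1 bench_dog=.141 grey_block=.085 tan_caul=.055 dark_caul=.03; python3 -c "
from h import *
go(.45,-.235,.29,90);k=get_calibration('wrist');print(np.array(k['pose']).round(3),k['camera_matrix'][0][0])"
```

```text
bench_dog 0.6 779 [435.1, -226.5, 39.6, 25.3, -25.4] cen [ 0.4364 -0.2265  0.141 ]
  rec [(array([ 0.4427, -0.2264,  0.1393]), 0.8)]
grey_block 0.85 1385 [443.2, -239.0, 56.2, 52.7, 71.8] cen [ 0.4376 -0.2383  0.085 ]
grey_block 0.42 2408 [591.3, -160.0, 111.2, 53.4, -4.1] cen [ 0.5842 -0.1637  0.085 ]
  rec [(array([ 0.4341, -0.2381,  0.0844]), 0.74)]
tan_caul 0.61 1139 [451.5, -207.5, 47.1, 42.0, -7.7] cen [ 0.4473 -0.2221  0.055 ]
  rec [(array([ 0.4464, -0.2086,  0.0548]), 0.61)]
dark_caul 0.81 1635 [409.2, -232.2, 50.1, 44.9, 83.6] cen [ 0.4307 -0.2318  0.03  ]
  rec [(array([ 0.4139, -0.2277,  0.0301]), 0.94)]
pos [ 0.4076 -0.1851  0.2935] ytool 65.4 tilt [ 0.001 -0.    -1.   ] shift mm [-59.3 -27.8   3.6] twist -0.42876451922312897 j6 -1.73 g 1.002 t 3.5
[[ 0.417 -0.869 -0.266  0.34 ]
 [ 0.909  0.398  0.122 -0.154]
 [ 0.    -0.293  0.956  0.414]
 [ 0.     0.     0.     1.   ]] 306.9242676062931
```

View pics/w1.png

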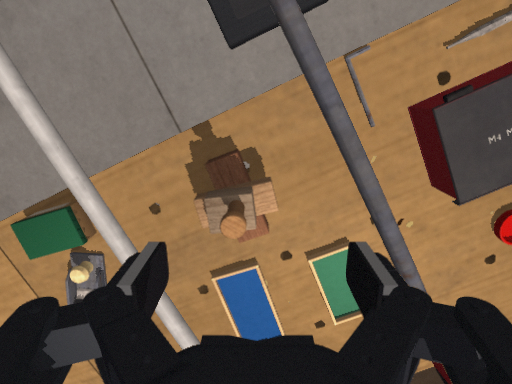

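The wrist view shows the dog head at about (234,222), on the grey block, with the tan caul's ends at (200,212) and (264,195). The dog is at about (0.441, -0.2295), and the two cameras agree.

Call:
apply_moves(targets=[{"translation":[-0.25,-0.135,0.1],"twist":0,"hand":1},{"translation":[-0.24,-0.13,0.2],"twist":0,"hand":1},{"translation":[0,0,0.4],"twist":0,"hand":1},{"translation":[0,0,0.4],"twist":0,"hand":1},{"translation":[0,0,0.3],"twist":0,"hand":1},{"translation":[0,0,0.14],"twist":0,"hand":1},{"translation":[0,0,0],"twist":0,"hand":1}])

```text
time: 4.25
tool_pos: [0.4399, -0.2292, 0.1373]
tool_rot: [-0.002, 0.213, 0.977, 0.001]
contact_force: [-0.5, -0.6, -1.0]
gripper_width: 1.001
grasp_force: 0.0
```

```bash
python3 look.py w2 bench_dog=.141; python3 -c "
from h import *
go(.441,-.2295,.139)"
```

```text
bench_dog 0.72 3576 [433.4, -226.7, 41.0, 25.0, -24.7] cen [ 0.4346 -0.227   0.141 ]
  rec [(array([ 0.4388, -0.2267,  0.1388]), 0.9)]
pos [ 0.4422 -0.2313  0.1417] ytool 65.4 tilt [ 0.003 -0.002 -1.   ] shift mm [1.8 1.1 2.6] twist None j6 -1.77 g 0.999 t 4.4
```

View pics/w2.png

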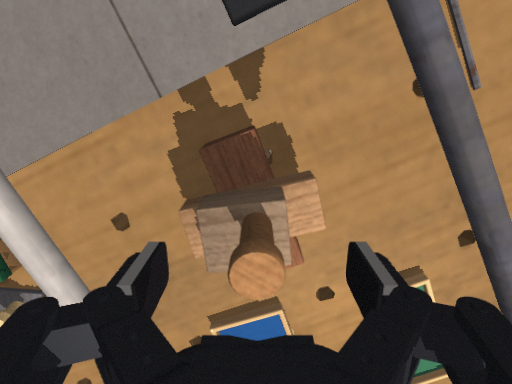

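The dog head at (256,275) is centred between the fingers, so I'm gripping.

Call:
apply_moves(targets=[{"translation":[0,0,0.03],"twist":0,"hand":1},{"translation":[0,0,0],"twist":0,"hand":0},{"translation":[0,0,0],"twist":0,"hand":0},{"translation":[0,0,0],"twist":0,"hand":0},{"translation":[0,0,0],"twist":0,"hand":0},{"translation":[0,0,0],"twist":0,"hand":0},{"translation":[0,0,0],"twist":0,"hand":0},{"translation":[0,0,0],"twist":0,"hand":0}])

```text
time: 5.2
tool_pos: [0.4411, -0.2309, 0.1367]
tool_rot: [0.0, 0.214, 0.977, -0.0]
contact_force: [-0.2, 1.3, 2.7]
gripper_width: 0.273
grasp_force: 58.8
```

```bash
python3 -c "
from h import *
go(.663,.1095,.2);print(state()['grasp_force'])"
```

```text
pos [ 0.4411 -0.2309  0.1367] ytool 65.3 tilt [ 0.001 -0.    -1.   ] shift mm [-59.5 401.9 -63.3] twist None j6 -1.77 g 0.273 t 5.2
58.78135560429655
```

Call:
apply_moves(targets=[{"translation":[0,0,-0.2],"twist":0,"hand":0},{"translation":[0,0,-0.4],"twist":0,"hand":0},{"translation":[-0.07,0.4,-0.03],"twist":0,"hand":0},{"translation":[-0.07,0.4,0],"twist":0,"hand":0},{"translation":[-0.07,0.4,0],"twist":0,"hand":0},{"translation":[-0.07,0.4,0],"twist":0,"hand":0},{"translation":[-0.07,0.4,0],"twist":0,"hand":0},{"translation":[-0.07,0.4,0],"twist":0,"hand":0}])

```text
time: 6.0
tool_pos: [0.5798, -0.0286, 0.1988]
tool_rot: [-0.0, 0.214, 0.977, -0.0]
contact_force: [-0.2, 0.1, 0.2]
gripper_width: 0.276
grasp_force: 58.8
```

Call:
apply_moves(targets=[{"translation":[-0.07,0.4,0],"twist":0,"hand":0},{"translation":[-0.07,0.4,0],"twist":0,"hand":0},{"translation":[-0.03,0.4,0],"twist":0,"hand":0},{"translation":[0,0.2,0],"twist":0,"hand":0},{"translation":[0,0.1,0],"twist":0,"hand":0},{"translation":[0,0,0],"twist":0,"hand":0}])

```text
time: 6.6
tool_pos: [0.6572, 0.0993, 0.1988]
tool_rot: [-0.0, 0.213, 0.977, -0.0]
contact_force: [0.3, -1.1, -0.6]
gripper_width: 0.277
grasp_force: 58.9
```

```bash
python3 look.py w3 dog_cup=.014 bench_dog=.1; python3 -c "
from h import *
go(.663,.1095,.06)"
```

```text
dog_cup 0.71 2079 [665.3, 109.3, 52.7, 52.2, 20.5] cen [0.6644 0.1098 0.014 ]
  rec []
bench_dog 0.72 3602 [702.3, 78.4, 78.4, 43.8, -24.7] cen [0.7038 0.0778 0.1   ]
  rec [(array([0.6562, 0.1031, 0.2022]), 0.93)]
pos [0.657  0.0977 0.1994] ytool 65.2 tilt [-0. -0. -1.] shift mm [ -0.4  13.3 139.4] twist None j6 -1.1 g 0.273 t 6.8
```

View pics/w3.png

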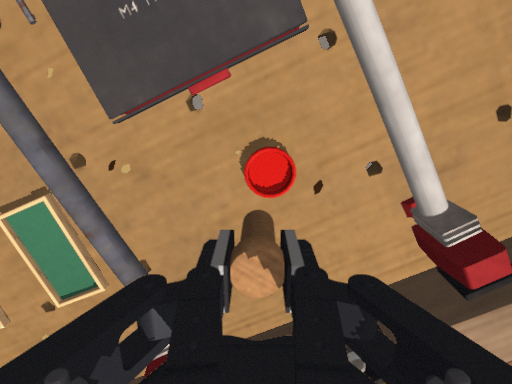

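The dog is held upright with its head at (258,275), and the cup shows at (270,171). They nearly line up.

Call:
apply_moves(targets=[{"translation":[-0.01,0.14,0.2],"twist":0,"hand":0},{"translation":[0,0,0.4],"twist":0,"hand":0},{"translation":[0,0,0.4],"twist":0,"hand":0},{"translation":[0,0,0.25],"twist":0,"hand":0},{"translation":[0,0,0.1],"twist":0,"hand":0},{"translation":[0,0,0],"twist":0,"hand":0},{"translation":[0,0,0],"twist":0,"hand":0}])

```text
time: 7.55
tool_pos: [0.6653, 0.111, 0.0662]
tool_rot: [0.001, 0.214, 0.977, 0.0]
contact_force: [-0.1, -0.2, 0.7]
gripper_width: 0.273
grasp_force: 58.9
```

```bash
python3 look.py w4 dog_cup=.014; python3 -c "
from h import *
go(.664,.1097,.0557)"
```

```text
dog_cup 0.97 3522 [659.6, 112.1, 53.2, 44.5, 66.6] cen [0.6559 0.1136 0.014 ]
  rec [(array([0.6556, 0.1156, 0.0053]), 0.69)]
pos [0.6658 0.1113 0.067 ] ytool 65.3 tilt [ 0.004  0.    -1.   ] shift mm [ 1.  -2.2 11.3] twist None j6 -1.08 g 0.276 t 7.7
```

Call:
apply_moves(targets=[{"translation":[0,-0.02,0.07],"twist":0,"hand":0},{"translation":[0,0,0.03],"twist":0,"hand":0},{"translation":[0,0,0],"twist":0,"hand":0}])

```text
time: 8.0
tool_pos: [0.6641, 0.1093, 0.0557]
tool_rot: [0.001, 0.214, 0.977, -0.0]
contact_force: [-1.2, -1.7, 4.0]
gripper_width: 0.274
grasp_force: 59.3
```

Light floor contact, so I'm releasing.

Call:
apply_moves(targets=[{"translation":[0,0,0],"twist":0,"hand":0.4},{"translation":[0,0,0],"twist":0,"hand":0.5},{"translation":[0,0,0],"twist":0,"hand":0.7},{"translation":[0,0,0],"twist":0,"hand":0.7},{"translation":[0,0,-0.2],"twist":0,"hand":0.7},{"translation":[0,0,-0.4],"twist":0,"hand":1},{"translation":[0,0,-0.4],"twist":0,"hand":1},{"translation":[0,0,-0.4],"twist":0,"hand":1}])

```text
time: 8.8
tool_pos: [0.6629, 0.1095, 0.1953]
tool_rot: [-0.0, 0.214, 0.977, -0.0]
contact_force: [0.8, -0.5, 0.3]
gripper_width: 1.002
grasp_force: 0.0
```

```bash
python3 look.py w5 dog_cup=.014 bench_dog=.06; python3 -c "
from h import *
go(.40,-.20,.25,70)"
```

```text
dog_cup 0.8 1346 [663.0, 110.8, 52.9, 47.8, 65.3] cen [0.6592 0.1126 0.014 ]
  rec [(array([6.578e-01, 1.162e-01, 6.000e-04]), 0.85)]
bench_dog 0.6 814 [662.0, 109.8, 31.3, 25.8, 5.9] cen [0.6622 0.1108 0.06  ]
  rec [(array([0.6654, 0.1123, 0.0586]), 0.81)]
pos [0.663  0.1095 0.1937] ytool 65.3 tilt [-0.001 -0.    -1.   ] shift mm [ 109.8 -391.   -56.1] twist -0.08167346882455044 j6 -1.09 g 0.999 t 9.1
```

View pics/w5.png

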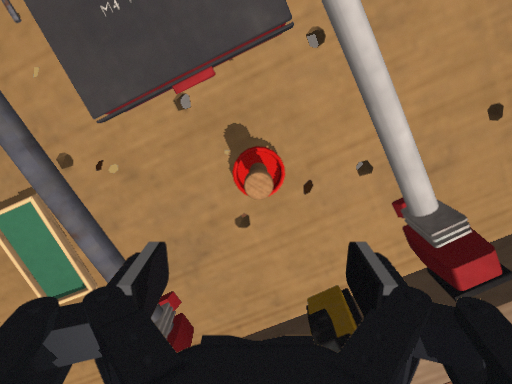

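The dog stands upright in the cup at (259,175). Back to the stack.

Call:
apply_moves(targets=[{"translation":[0.1,-0.4,-0.2],"twist":0,"hand":1},{"translation":[0.1,-0.4,-0.2],"twist":0,"hand":1},{"translation":[0.1,-0.4,-0.1],"twist":0,"hand":1},{"translation":[0.1,-0.4,0],"twist":0,"hand":1},{"translation":[0.1,-0.4,0],"twist":0,"hand":1},{"translation":[0.1,-0.4,0],"twist":0,"hand":1},{"translation":[0.1,-0.4,0],"twist":0,"hand":1},{"translation":[0.1,-0.4,0],"twist":0,"hand":1}])

```text
time: 9.85
tool_pos: [0.4548, -0.1484, 0.2415]
tool_rot: [-0.002, 0.214, 0.977, 0.001]
contact_force: [0.7, -1.8, -0.1]
gripper_width: 1.0
grasp_force: 0.0
```

Call:
apply_moves(targets=[{"translation":[0.1,-0.35,0],"twist":0,"hand":1},{"translation":[0.1,-0.25,0],"twist":0,"hand":1},{"translation":[0,0,0],"twist":0,"hand":1},{"translation":[0,0,0],"twist":0,"hand":1}])

```text
time: 10.25
tool_pos: [0.4131, -0.1937, 0.2424]
tool_rot: [-0.001, 0.214, 0.977, 0.001]
contact_force: [0.2, -0.7, 0.6]
gripper_width: 0.998
grasp_force: 0.0
```

```bash
python3 look.py w6 grey_block=.085 tan_caul=.055 dark_caul=.03; python3 -c "
from h import *
go(.44,-.2345,.08,70)"
```

```text
grey_block 0.77 2778 [442.6, -238.5, 56.0, 54.2, 72.6] cen [ 0.4419 -0.2381  0.085 ]
  rec [(array([ 0.44  , -0.2389,  0.0889]), 0.91), (array([ 0.3874, -0.4723,  0.0409]), 0.41)]
tan_caul 0.73 3150 [568.3, -282.3, 89.1, 66.9, -6.1] cen [ 0.564  -0.2798  0.055 ]
tan_caul 0.57 1435 [449.5, -216.1, 58.8, 46.0, 79.8] cen [ 0.4469 -0.2195  0.055 ]
  rec [(array([ 0.4441, -0.2079,  0.0538]), 0.65)]
dark_caul 0.75 2071 [409.4, -232.0, 50.1, 44.6, 83.6] cen [ 0.4295 -0.2322  0.03  ]
  rec [(array([ 0.4126, -0.2301,  0.0269]), 0.81)]
pos [ 0.4142 -0.1935  0.2442] ytool 65.4 tilt [-0.  0. -1.] shift mm [-40.6 -26.6 164.1] twist -0.08034388931042653 j6 -1.74 g 1.002 t 10.6
```

View pics/w6.png

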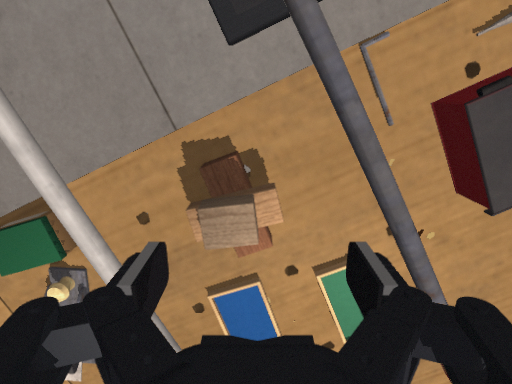

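Stack without the dog: the grey block is at (229,222), tan caul's ends at (197,222) and (268,207), dark caul's ends at (226,173) and (255,240).

Call:
apply_moves(targets=[{"translation":[-0.24,-0.14,0.1],"twist":0,"hand":1},{"translation":[-0.24,-0.14,0.2],"twist":0,"hand":1},{"translation":[0,0,0.35],"twist":-0.9,"hand":1},{"translation":[0,0,0.35],"twist":0,"hand":1},{"translation":[0,0,0.2],"twist":0,"hand":1},{"translation":[0,0,0],"twist":0,"hand":1},{"translation":[0,0,0],"twist":0,"hand":1}])

```text
time: 11.3
tool_pos: [0.446, -0.2394, 0.1247]
tool_rot: [-0.0, 0.169, 0.986, 0.0]
contact_force: [0.9, 0.6, 0.2]
gripper_width: 0.999
grasp_force: 0.0
```

```bash
python3 look.py w7 grey_block=.085; python3 -c "
from h import *
go(.446,-.239,.084,70.5)"
```

```text
grey_block 0.98 8006 [443.0, -239.5, 54.6, 52.5, 72.1] cen [ 0.4419 -0.2389  0.085 ]
grey_block 0.35 2189 [506.7, -270.5, 51.9, 26.4, 83.5] cen [ 0.5053 -0.2664  0.085 ]
  rec [(array([ 0.4402, -0.2382,  0.0886]), 0.66)]
pos [ 0.4469 -0.2402  0.1265] ytool 70.5 tilt [ 0.003 -0.002 -1.   ] shift mm [ 1.4  0.9 42.5] twist -0.00013721390325884236 j6 -1.87 g 1.003 t 11.4
```

View pics/w7.png

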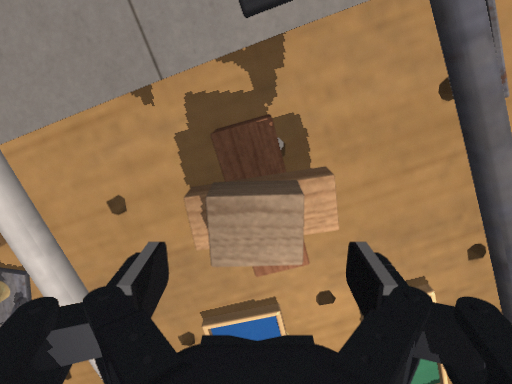

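The block at (256,230) is centred and square between the fingers, so I'm descending to grip.

Call:
apply_moves(targets=[{"translation":[0,0,0.25],"twist":-0.1,"hand":1},{"translation":[0,0,0.16],"twist":0,"hand":1},{"translation":[0,0,0],"twist":0,"hand":1},{"translation":[0,0,0],"twist":0,"hand":0},{"translation":[0,0,0],"twist":0,"hand":0},{"translation":[0,0,0],"twist":0,"hand":0},{"translation":[0,0,0],"twist":0,"hand":0},{"translation":[0,0,0],"twist":0,"hand":0}])

```text
time: 12.25
tool_pos: [0.4471, -0.2407, 0.0856]
tool_rot: [0.002, 0.165, 0.986, -0.001]
contact_force: [-0.0, -0.5, 6.2]
gripper_width: 0.634
grasp_force: 64.6
```

Call:
apply_moves(targets=[{"translation":[0,0,-0.1],"twist":0,"hand":0},{"translation":[0,0,-0.25],"twist":0,"hand":0},{"translation":[0,0,-0.4],"twist":0,"hand":0},{"translation":[0,0,-0.4],"twist":0,"hand":0},{"translation":[0,0,0],"twist":0,"hand":0}])

```text
time: 12.75
tool_pos: [0.4485, -0.2415, 0.2059]
tool_rot: [0.006, 0.165, 0.986, -0.003]
contact_force: [1.0, -0.5, 0.3]
gripper_width: 0.631
grasp_force: 63.9
```

```bash
python3 look.py w8 grey_block=.2; python3 -c "
from h import *
go(.5225,.3235,.2,91.2)"
```

```text
grey_block 0.81 12763 [446.7, -240.9, 57.0, 56.6, -18.2] cen [ 0.4451 -0.2401  0.2   ]
grey_block 0.38 2171 [391.6, -224.0, 19.3, 17.9, 85.3] cen [ 0.3935 -0.2236  0.2   ]
  rec [(array([ 0.4402, -0.243 ,  0.2024]), 0.8), (array([ 0.4086, -0.2322,  0.0285]), 0.64)]
pos [ 0.4454 -0.2392  0.1981] ytool 71.0 tilt [-0.  0. -1.] shift mm [109.8 557.3  -1.7] twist -0.3517768566522258 j6 -1.88 g 0.635 t 12.9
```

Call:
apply_moves(targets=[{"translation":[0.08,0.3,0],"twist":0,"hand":0},{"translation":[0.08,0.4,0],"twist":0,"hand":0},{"translation":[0.08,0.4,0],"twist":0,"hand":0},{"translation":[0.08,0.4,0],"twist":0,"hand":0},{"translation":[0.08,0.4,0],"twist":0,"hand":0},{"translation":[0.08,0.4,0],"twist":0,"hand":0},{"translation":[0.08,0.4,0],"twist":0,"hand":0},{"translation":[0.08,0.4,0],"twist":0,"hand":0}])

```text
time: 13.7
tool_pos: [0.4844, 0.0762, 0.196]
tool_rot: [-0.002, 0.165, 0.986, -0.0]
contact_force: [0.9, -0.4, -0.2]
gripper_width: 0.63
grasp_force: 63.9
```

Call:
apply_moves(targets=[{"translation":[0.08,0.4,0],"twist":0,"hand":0},{"translation":[0.08,0.4,0],"twist":0,"hand":0},{"translation":[0.08,0.4,0],"twist":0,"hand":0},{"translation":[0.08,0.4,0],"twist":0,"hand":0},{"translation":[0.06,0.3,0],"twist":-0.9,"hand":0},{"translation":[0,0,0],"twist":-0.9,"hand":0},{"translation":[0,0,0],"twist":-0.9,"hand":0},{"translation":[0,0,0],"twist":-0.8,"hand":0}])

```text
time: 14.5
tool_pos: [0.5101, 0.2665, 0.1954]
tool_rot: [-0.002, -0.012, 1.0, -0.001]
contact_force: [0.3, 0.2, -1.4]
gripper_width: 0.629
grasp_force: 63.8
```

```bash
python3 look.py w9 grey_block=.2 square_tray=.012; python3 -c "
from h import *
go(.5225,.3235,.035,91.2)"
```

```text
grey_block 0.59 12986 [502.5, 266.2, 52.6, 52.5, 2.0] cen [0.5007 0.2662 0.2   ]
  rec [(array([0.4977, 0.2653, 0.1969]), 0.78)]
square_tray 0.83 4813 [522.5, 323.3, 83.4, 75.2, -89.2] cen [0.5168 0.326  0.012 ]
  rec []
pos [0.511  0.2662 0.197 ] ytool 91.0 tilt [-0.002 -0.001 -1.   ] shift mm [-12.9  57.2 161.9] twist -0.0032267830053039556 j6 -1.24 g 0.626 t 14.8
```

View pics/w9.png

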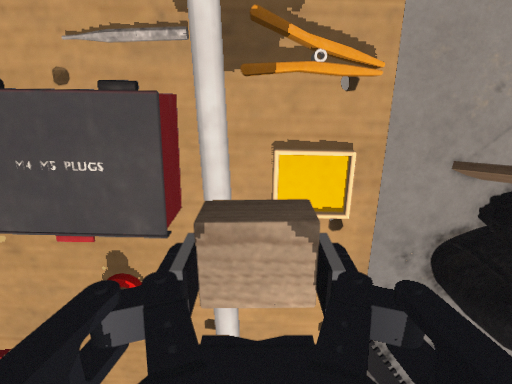

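The block is held flat at (257,265), and the yellow tray at (314,183) is where I measured it.

Call:
apply_moves(targets=[{"translation":[-0.07,0.3,0],"twist":0,"hand":0},{"translation":[-0.06,0.27,0.1],"twist":0,"hand":0},{"translation":[0,0,0.4],"twist":0,"hand":0},{"translation":[0,0,0.4],"twist":0,"hand":0},{"translation":[0,0,0.35],"twist":0,"hand":0},{"translation":[0,0,0.2],"twist":0,"hand":0},{"translation":[0,0,0],"twist":0,"hand":0}])

```text
time: 15.45
tool_pos: [0.5204, 0.3221, 0.0485]
tool_rot: [-0.004, -0.009, 1.0, -0.002]
contact_force: [-0.3, -0.9, -0.7]
gripper_width: 0.626
grasp_force: 63.9
```

```bash
python3 -c "
from h import *
f=grab_frame('side')
go(.5235,.3235,.0345,91.2)"
```

```text
pos [0.5221 0.3229 0.0513] ytool 91.0 tilt [-0.004 -0.002 -1.   ] shift mm [-1.5  0.6 16.8] twist -0.0026416629283462466 j6 -1.16 g 0.626 t 15.5
```

Call:
apply_moves(targets=[{"translation":[-0.01,0,0.09],"twist":0,"hand":0},{"translation":[0,0,0.05],"twist":0,"hand":0},{"translation":[0,0,0.02],"twist":0,"hand":0},{"translation":[0,0,0],"twist":0,"hand":0}])

```text
time: 15.9
tool_pos: [0.5247, 0.3238, 0.0376]
tool_rot: [0.0, -0.01, 1.0, 0.0]
contact_force: [0.8, 0.4, -1.3]
gripper_width: 0.63
grasp_force: 63.9
```

Call:
apply_moves(targets=[{"translation":[0,0,0.02],"twist":0,"hand":0},{"translation":[0,0,0],"twist":0,"hand":0}])

```text
time: 16.1
tool_pos: [0.5246, 0.3238, 0.0354]
tool_rot: [0.0, -0.01, 1.0, 0.0]
contact_force: [-0.1, -0.9, -0.9]
gripper_width: 0.629
grasp_force: 63.9
```

Call:
apply_moves(targets=[{"translation":[0,0,0.01],"twist":0,"hand":0},{"translation":[0,0,0],"twist":0,"hand":0}])

```text
time: 16.3
tool_pos: [0.5247, 0.3239, 0.0347]
tool_rot: [0.0, -0.01, 1.0, 0.0]
contact_force: [-0.4, 0.1, 0.7]
gripper_width: 0.626
grasp_force: 64.0
```

Call:
apply_moves(targets=[{"translation":[0,0,0],"twist":0,"hand":0.72},{"translation":[0,0,0],"twist":0,"hand":0.8},{"translation":[0,0,0],"twist":0,"hand":0.85},{"translation":[0,0,0],"twist":0,"hand":0.85},{"translation":[0,0,-0.2],"twist":0,"hand":0.85},{"translation":[0,0,-0.4],"twist":0,"hand":1},{"translation":[0,0,-0.4],"twist":0,"hand":1},{"translation":[0,0,-0.4],"twist":0,"hand":1}])

```text
time: 17.1
tool_pos: [0.5242, 0.3236, 0.1755]
tool_rot: [-0.0, -0.01, 1.0, -0.0]
contact_force: [1.0, 0.5, -0.0]
gripper_width: 1.003
grasp_force: 0.0
```

Call:
apply_moves(targets=[{"translation":[0,0,-0.4],"twist":0,"hand":1},{"translation":[0,0,-0.1],"twist":0,"hand":1},{"translation":[0,0,0],"twist":0,"hand":1}])

```text
time: 17.4
tool_pos: [0.5257, 0.3243, 0.2271]
tool_rot: [0.002, -0.01, 1.0, 0.001]
contact_force: [0.0, -1.0, -0.4]
gripper_width: 0.998
grasp_force: 0.0
```

```bash
python3 look.py w10 grey_block=.034 square_tray=.012; python3 -c "
from h import *
go(.40,-.20,.24)"
```

```text
grey_block 0.9 2362 [523.9, 322.8, 55.4, 49.3, -89.0] cen [0.5225 0.323  0.034 ]
  rec [(array([0.5211, 0.3265, 0.037 ]), 0.71)]
square_tray 0.71 2289 [523.2, 323.7, 82.8, 73.7, -89.9] cen [0.5156 0.3239 0.012 ]
  rec [(array([0.503 , 0.3209, 0.0082]), 0.69)]
pos [0.5234 0.3232 0.2213] ytool 91.1 tilt [-0.004 -0.002 -1.   ] shift mm [ 133.5 -520.8  -17.1] twist None j6 -1.16 g 1.006 t 17.6
```

View pics/w10.png

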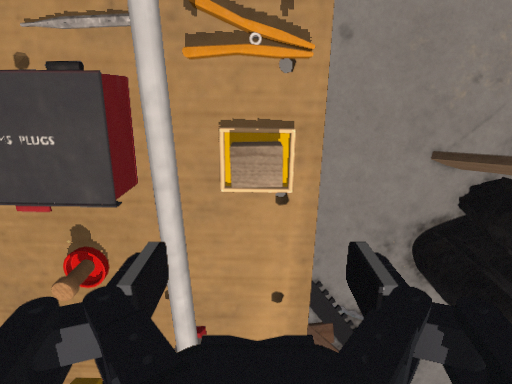

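The grey block lies flat and centred in the yellow tray at (256,163). Back to the stack for the tan caul.

Call:
apply_moves(targets=[{"translation":[0.11,-0.4,-0.05],"twist":0,"hand":1},{"translation":[0.11,-0.4,-0.1],"twist":0,"hand":1},{"translation":[0.11,-0.4,0],"twist":0,"hand":1},{"translation":[0.11,-0.4,0],"twist":0,"hand":1},{"translation":[0.11,-0.4,0],"twist":0,"hand":1},{"translation":[0.11,-0.4,0],"twist":0,"hand":1},{"translation":[0.11,-0.4,0],"twist":0,"hand":1},{"translation":[0.11,-0.4,0],"twist":0,"hand":1}])

```text
time: 18.45
tool_pos: [0.4414, 0.0009, 0.2377]
tool_rot: [-0.001, -0.01, 1.0, 0.0]
contact_force: [0.6, -0.3, 0.6]
gripper_width: 0.998
grasp_force: 0.0
```

Call:
apply_moves(targets=[{"translation":[0.11,-0.4,0],"twist":0,"hand":1},{"translation":[0.11,-0.4,0],"twist":0,"hand":1},{"translation":[0.11,-0.4,0],"twist":0,"hand":1},{"translation":[0.11,-0.4,0],"twist":0,"hand":1},{"translation":[0,-0.3,0],"twist":0,"hand":1},{"translation":[0,0,0],"twist":0,"hand":1},{"translation":[0,0,0],"twist":0,"hand":1}])

```text
time: 19.15
tool_pos: [0.4018, -0.1886, 0.2379]
tool_rot: [-0.001, -0.009, 1.0, 0.001]
contact_force: [0.4, 0.1, 0.4]
gripper_width: 0.999
grasp_force: 0.0
```

```bash
python3 look.py w11 tan_caul=.055 dark_caul=.03 medium_tray=.012; python3 -c "
from h import *
go(.44,-.2345,.24,-10)"
```

```text
tan_caul 0.64 3890 [445.6, -235.8, 99.0, 48.3, 79.1] cen [ 0.4451 -0.2362  0.055 ]
  rec [(array([ 0.4418, -0.2382,  0.0567]), 0.64)]
dark_caul 0.78 2330 [408.7, -233.4, 45.1, 44.4, -4.1] cen [ 0.4374 -0.2349  0.03  ]
  rec [(array([ 0.4156, -0.2329,  0.0254]), 0.72)]
medium_tray 0.78 2241 [616.8, -155.4, 79.3, 70.4, -1.2] cen [ 0.6123 -0.157   0.012 ]
  rec [(array([ 6.209e-01, -1.580e-01,  2.000e-04]), 0.81)]
pos [ 0.4025 -0.1879  0.2392] ytool 91.2 tilt [ 0.  0. -1.] shift mm [-36.5 -47.4  -0.8] twist -1.3755432396532523 j6 -2.2 g 1.0 t 19.5
```

View pics/w11.png

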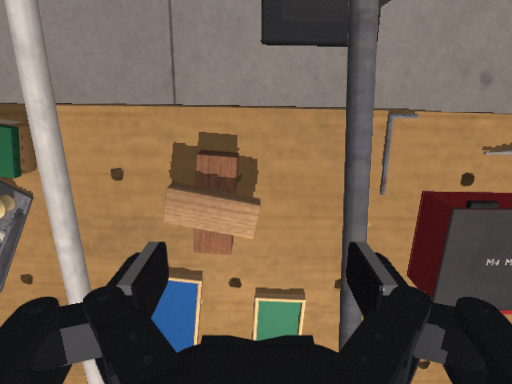

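The tan caul is at (212,210), at 79° and centred near (0.4497, -0.2366). The dark caul runs under it along x.

Call:
apply_moves(targets=[{"translation":[-0.23,-0.25,0],"twist":0,"hand":1},{"translation":[-0.23,-0.25,0],"twist":0,"hand":1},{"translation":[0,0,0],"twist":1,"hand":1},{"translation":[0,0,0],"twist":1,"hand":1},{"translation":[0,0,0],"twist":1,"hand":1},{"translation":[0,0,0],"twist":1,"hand":1},{"translation":[0,0,0],"twist":1,"hand":1},{"translation":[0,0,0],"twist":1,"hand":1}])

```text
time: 20.3
tool_pos: [0.4495, -0.2373, 0.2394]
tool_rot: [0.0, 0.288, 0.958, -0.0]
contact_force: [0.5, 0.2, 0.7]
gripper_width: 0.993
grasp_force: 0.0
```

Call:
apply_moves(targets=[{"translation":[0,0,0.1],"twist":1,"hand":1},{"translation":[0,0,0.1],"twist":1,"hand":1},{"translation":[0,0,0.1],"twist":1,"hand":1},{"translation":[0,0,0.1],"twist":1,"hand":1},{"translation":[0,0,0.1],"twist":1,"hand":1},{"translation":[0,0,0.1],"twist":1,"hand":1},{"translation":[0,0,0.1],"twist":1,"hand":1},{"translation":[0,0,0.1],"twist":1,"hand":1}])

```text
time: 21.1
tool_pos: [0.4495, -0.2373, 0.159]
tool_rot: [0.0, 0.638, 0.77, 0.0]
contact_force: [0.3, -1.1, -0.3]
gripper_width: 0.999
grasp_force: 0.0
```

Call:
apply_moves(targets=[{"translation":[0,0,0.1],"twist":1,"hand":1},{"translation":[0,0,0.1],"twist":1,"hand":1},{"translation":[0,0,0],"twist":1,"hand":1},{"translation":[0,0,0],"twist":0.8,"hand":1},{"translation":[0,0,0],"twist":0,"hand":1}])

```text
time: 21.6
tool_pos: [0.4495, -0.2374, 0.1393]
tool_rot: [-0.0, 0.771, 0.637, 0.0]
contact_force: [0.6, -0.2, -0.8]
gripper_width: 1.003
grasp_force: 0.0
```

```bash
python3 look.py w12 tan_caul=.055 dark_caul=.03; python3 -c "
from h import *
go(.4497,-.2366,.06,-10.9)"
```

```text
tan_caul 0.76 7741 [449.6, -235.5, 103.3, 40.8, 79.2] cen [ 0.4501 -0.2309  0.055 ]
  rec [(array([ 0.4468, -0.233 ,  0.0526]), 0.94)]
dark_caul 0.96 5571 [490.5, -236.3, 50.7, 39.7, 83.2] cen [ 0.4536 -0.2329  0.03  ]
  rec [(array([ 0.472 , -0.2294,  0.0288]), 0.67), (array([ 0.4491, -0.2307,  0.0565]), 0.51)]
pos [ 0.4494 -0.2377  0.1394] ytool -10.8 tilt [ 0. -0. -1.] shift mm [ 1.2  0.1 79.4] twist 0.001326630887502676 j6 -0.44 g 0.998 t 21.9
```

View pics/w12.png

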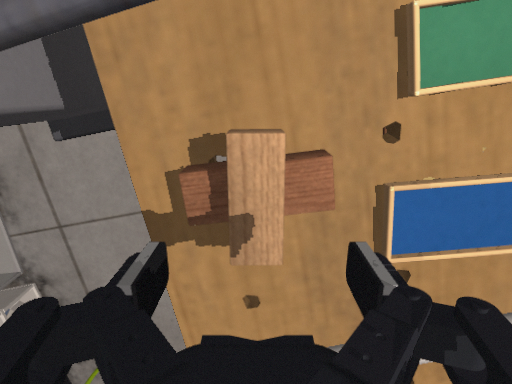

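The tan caul at (256,197) is centred and parallel between the fingers; I'm descending.

Call:
apply_moves(targets=[{"translation":[0,0,0.4],"twist":0,"hand":1},{"translation":[0,0,0.3],"twist":0,"hand":1},{"translation":[0,0,0.08],"twist":0,"hand":1},{"translation":[0,0,0],"twist":0,"hand":1},{"translation":[0,0,0],"twist":0,"hand":0},{"translation":[0,0,0],"twist":0,"hand":0},{"translation":[0,0,0],"twist":0,"hand":0},{"translation":[0,0,0],"twist":0,"hand":0}])

```text
time: 22.65
tool_pos: [0.4505, -0.2387, 0.0633]
tool_rot: [0.002, 0.771, 0.637, 0.0]
contact_force: [0.4, -0.3, -0.1]
gripper_width: 0.45
grasp_force: 61.3
```

Call:
apply_moves(targets=[{"translation":[0,0,0],"twist":0,"hand":0},{"translation":[0,0,0],"twist":0,"hand":0},{"translation":[0,0,0],"twist":0,"hand":0}])

```text
time: 22.95
tool_pos: [0.4505, -0.2387, 0.0632]
tool_rot: [0.002, 0.771, 0.637, 0.0]
contact_force: [0.1, 0.5, 6.9]
gripper_width: 0.45
grasp_force: 62.1
```

Call:
apply_moves(targets=[{"translation":[0,0,-0.1],"twist":0,"hand":0},{"translation":[0,0,-0.25],"twist":0,"hand":0},{"translation":[0,0,-0.4],"twist":0,"hand":0},{"translation":[0,0,-0.4],"twist":0,"hand":0},{"translation":[0,0,0],"twist":1,"hand":0},{"translation":[0,0,0],"twist":1,"hand":0},{"translation":[0,0,0],"twist":1,"hand":0},{"translation":[0,0,0],"twist":1,"hand":0}])

```text
time: 23.75
tool_pos: [0.4489, -0.2375, 0.1764]
tool_rot: [-0.0, 0.883, 0.469, -0.0]
contact_force: [-0.7, -0.4, -1.0]
gripper_width: 0.446
grasp_force: 61.4
```

Call:
apply_moves(targets=[{"translation":[0,0,0],"twist":1,"hand":0},{"translation":[0,0,0],"twist":1,"hand":0},{"translation":[0,0,0],"twist":1,"hand":0},{"translation":[0,0,0],"twist":1,"hand":0},{"translation":[0,0,0],"twist":1,"hand":0},{"translation":[0,0,0],"twist":1,"hand":0},{"translation":[0,0,0],"twist":1,"hand":0},{"translation":[0,0,0],"twist":1,"hand":0}])

```text
time: 24.55
tool_pos: [0.4489, -0.2375, 0.1763]
tool_rot: [-0.0, 0.996, 0.088, -0.0]
contact_force: [-0.3, -0.3, -1.2]
gripper_width: 0.448
grasp_force: 61.4
```

Call:
apply_moves(targets=[{"translation":[0,0,0],"twist":1,"hand":0},{"translation":[0,0,0],"twist":1,"hand":0},{"translation":[0,0,0],"twist":0.2,"hand":0},{"translation":[0,0,0],"twist":0,"hand":0},{"translation":[0,0,0],"twist":0,"hand":0}])

```text
time: 25.05
tool_pos: [0.4492, -0.2377, 0.1763]
tool_rot: [-0.0, 1.0, -0.019, -0.0]
contact_force: [0.3, -1.6, -0.6]
gripper_width: 0.453
grasp_force: 61.3
```

```bash
python3 look.py w13 tan_caul=.175 dark_caul=.03; python3 -c "
from h import *
go(.6475,-.156,.18,-92.4)"
```

```text
tan_caul 0.9 16105 [456.9, -237.7, 96.9, 37.5, -2.2] cen [ 0.4647 -0.2381  0.175 ]
  rec [(array([ 0.4631, -0.2398,  0.168 ]), 0.75)]
dark_caul 0.89 1692 [497.8, -239.3, 44.8, 28.0, 87.8] cen [ 0.4976 -0.2391  0.03  ]
  rec [(array([ 0.4947, -0.2341,  0.0287]), 0.97)]
pos [ 0.4493 -0.2378  0.1763] ytool -92.2 tilt [-0.  0. -1.] shift mm [194.9 -89.4  -3.7] twist 0.003122882099340265 j6 0.98 g 0.451 t 25.3
```

Call:
apply_moves(targets=[{"translation":[0.25,-0.12,0],"twist":0,"hand":0},{"translation":[0.4,-0.18,0],"twist":0,"hand":0},{"translation":[0.4,-0.18,0],"twist":0,"hand":0},{"translation":[0.4,-0.18,0],"twist":0,"hand":0},{"translation":[0.3,-0.14,0],"twist":0,"hand":0},{"translation":[0.17,-0.09,0],"twist":0,"hand":0},{"translation":[0,0,0],"twist":0,"hand":0},{"translation":[0,0,0],"twist":0,"hand":0}])

```text
time: 26.1
tool_pos: [0.6444, -0.1563, 0.1758]
tool_rot: [0.0, 1.0, -0.019, -0.001]
contact_force: [-0.7, -0.4, -1.0]
gripper_width: 0.451
grasp_force: 61.3
```

```bash
python3 look.py w14 tan_caul=.168 medium_tray=.012; python3 -c "
from h import *
go(.6445,-.156,.0365,-92.4)"
```

```text
tan_caul 0.63 16380 [648.7, -156.0, 102.6, 40.4, -2.1] cen [ 0.6566 -0.1565  0.168 ]
  rec [(array([ 0.657 , -0.16  ,  0.1669]), 0.63)]
medium_tray 0.75 3127 [695.1, -157.6, 67.7, 37.7, 87.7] cen [ 0.6954 -0.1579  0.012 ]
  rec [(array([ 6.992e-01, -1.586e-01,  2.000e-04]), 0.67)]
pos [ 0.6439 -0.157   0.1764] ytool -92.3 tilt [-0. -0. -1.] shift mm [  0.6  -1.  139.9] twist 0.0017086951615115223 j6 1.26 g 0.448 t 26.4
```

View pics/w14.png

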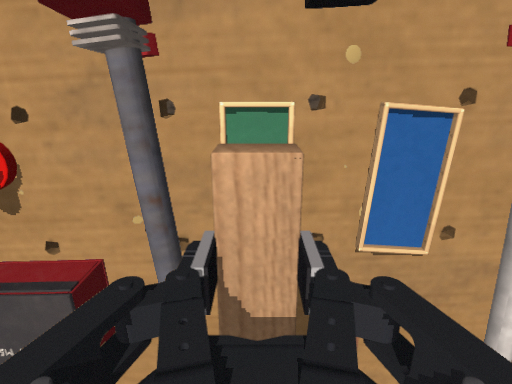

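The tan caul is held straight, lined up over the green tray whose far end shows at (257,125). I'm lowering it.

Call:
apply_moves(targets=[{"translation":[0,0,0.3],"twist":0,"hand":0},{"translation":[0,0,0.4],"twist":0,"hand":0},{"translation":[0,0,0.4],"twist":0,"hand":0},{"translation":[0,0,0.15],"twist":0,"hand":0},{"translation":[0,0,0.07],"twist":0,"hand":0},{"translation":[0,0,0.05],"twist":0,"hand":0},{"translation":[0,0,0],"twist":0,"hand":0}])

```text
time: 27.05
tool_pos: [0.6456, -0.1569, 0.0408]
tool_rot: [0.0, 1.0, -0.02, 0.001]
contact_force: [-0.0, -0.8, 0.2]
gripper_width: 0.448
grasp_force: 61.3
```

Call:
apply_moves(targets=[{"translation":[0,0,0.03],"twist":0,"hand":0},{"translation":[0,0,0],"twist":0,"hand":0},{"translation":[0,0,0],"twist":0,"hand":0}])

```text
time: 27.35
tool_pos: [0.6453, -0.1566, 0.0373]
tool_rot: [0.0, 1.0, -0.02, 0.001]
contact_force: [0.1, -0.6, 1.0]
gripper_width: 0.449
grasp_force: 61.5
```

Call:
apply_moves(targets=[{"translation":[0,0,0.01],"twist":0,"hand":0},{"translation":[0,0,0],"twist":0,"hand":0}])

```text
time: 27.55
tool_pos: [0.6453, -0.1566, 0.0373]
tool_rot: [0.0, 1.0, -0.02, 0.0]
contact_force: [-2.9, 1.1, 6.4]
gripper_width: 0.451
grasp_force: 62.1
```

Call:
apply_moves(targets=[{"translation":[0,0,0],"twist":0,"hand":0.55},{"translation":[0,0,0],"twist":0,"hand":0.65},{"translation":[0,0,0],"twist":0,"hand":0.7},{"translation":[0,0,0],"twist":0,"hand":0.7},{"translation":[0,0,-0.2],"twist":0,"hand":0.7},{"translation":[0,0,-0.4],"twist":0,"hand":1},{"translation":[0,0,-0.4],"twist":0,"hand":1},{"translation":[0,0,-0.4],"twist":0,"hand":1}])

```text
time: 28.35
tool_pos: [0.6443, -0.1563, 0.1763]
tool_rot: [-0.0, 1.0, -0.02, -0.0]
contact_force: [0.0, -0.1, 0.6]
gripper_width: 1.001
grasp_force: 0.0
```

Call:
apply_moves(targets=[{"translation":[0,0,-0.4],"twist":0,"hand":1},{"translation":[0,0,0],"twist":0,"hand":1},{"translation":[0,0,0],"twist":0,"hand":1}])

```text
time: 28.65
tool_pos: [0.6453, -0.1566, 0.217]
tool_rot: [0.0, 1.0, -0.02, 0.001]
contact_force: [0.2, 0.0, -1.2]
gripper_width: 0.999
grasp_force: 0.0
```

```bash
python3 look.py w15 tan_caul=.029 medium_tray=.012 long_tray=.012; python3 -c "
from h import *
grab_frame('top')
for n,z in(('dark_caul',.03),('tan_caul',.029)):
  for r in regions_of('top',n)[:2]: print(n,r['score'],rect('top',r['pixels'],z))
go(.445,-.2345,.2,-95)"
```

```text
tan_caul 0.74 3627 [647.8, -156.2, 100.4, 39.8, -2.3] cen [ 0.6513 -0.1563  0.029 ]
  rec [(array([ 0.6512, -0.1558,  0.028 ]), 0.9)]
medium_tray 0.92 3589 [650.0, -155.7, 127.9, 67.8, -2.3] cen [ 0.6621 -0.1558  0.012 ]
  rec [(array([ 0.6697, -0.1543,  0.0025]), 0.75)]
long_tray 0.59 9188 [630.9, -301.1, 150.6, 78.6, -6.3] cen [ 0.6373 -0.3012  0.012 ]
  rec [(array([ 0.6383, -0.308 ,  0.0058]), 0.9)]
dark_caul 0.59 [449.2, -234.7, 119.2, 47.3, -4.2]
tan_caul 0.54 [645.8, -155.7, 50.8, 40.6, -5.4]
pos [ 0.6445 -0.1563  0.2147] ytool -92.2 tilt [-0.001  0.    -1.   ] shift mm [-196.2   85.9   14.8] twist 0.048078627905788485 j6 1.26 g 0.998 t 29.1
```

View pics/w15.png

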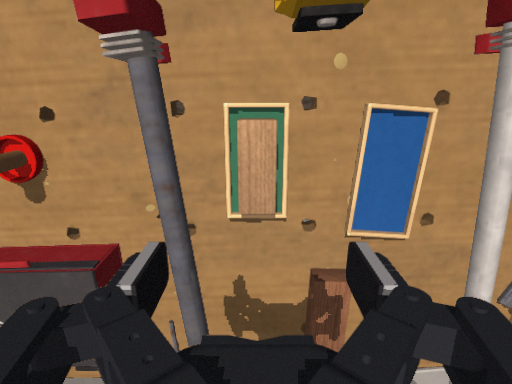

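The tan caul lies in the green tray at (257,165). Now the dark caul, at about (0.449, -0.2347) and -4.2°.

Call:
apply_moves(targets=[{"translation":[-0.4,0.18,0],"twist":0.35,"hand":1},{"translation":[-0.4,0.18,0],"twist":0,"hand":1},{"translation":[-0.4,0.18,0],"twist":0,"hand":1},{"translation":[-0.4,0.18,0.1],"twist":0,"hand":1},{"translation":[-0.32,0.13,0.3],"twist":0,"hand":1},{"translation":[0,0,0.4],"twist":0,"hand":1},{"translation":[0,0,0],"twist":0,"hand":1}])

```text
time: 29.85
tool_pos: [0.4434, -0.2263, 0.1298]
tool_rot: [-0.003, 0.999, -0.038, -0.004]
contact_force: [-1.3, 0.6, -0.5]
gripper_width: 0.999
grasp_force: 0.0
```

```bash
python3 look.py w16 dark_caul=.03; python3 -c "
from h import *
go(.449,-.2347,.035,-94.2)"
```

```text
dark_caul 0.6 9230 [451.7, -236.0, 119.6, 44.8, -4.0] cen [ 0.4577 -0.2364  0.03  ]
  rec [(array([ 0.4578, -0.2347,  0.0305]), 0.63)]
pos [ 0.4485 -0.2287  0.137 ] ytool -94.2 tilt [ 0.002 -0.001 -1.   ] shift mm [  0.7   5.8 102. ] twist -0.00035854361129297144 j6 1.02 g 0.998 t 30.0
```

View pics/w16.png

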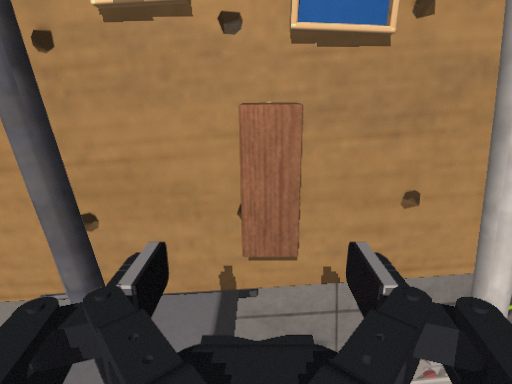

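The dark caul at (270,180) is parallel to the fingers and about 7 mm off centre, so I'm correcting as I descend.

Call:
apply_moves(targets=[{"translation":[0.02,0.07,0.3],"twist":0,"hand":1},{"translation":[0,0,0.4],"twist":0,"hand":1},{"translation":[0,0,0.22],"twist":0,"hand":1},{"translation":[0,0,0.08],"twist":0,"hand":1},{"translation":[0,0,0],"twist":0,"hand":1},{"translation":[0,0,0],"twist":0,"hand":1}])

```text
time: 30.6
tool_pos: [0.4508, -0.2365, 0.0376]
tool_rot: [0.001, 0.999, -0.037, 0.002]
contact_force: [0.9, -0.2, -0.5]
gripper_width: 0.998
grasp_force: 0.0
```

```bash
python3 -c "
from h import *
go(.4505,-.2355,.035,-94.2)"
```

```text
pos [ 0.4508 -0.2365  0.0376] ytool -94.2 tilt [ 0.003 -0.002 -1.   ] shift mm [-0.3 -0.9  2.6] twist -0.00029135964927308873 j6 1.01 g 0.998 t 30.6
```

Call:
apply_moves(targets=[{"translation":[0,0,0.02],"twist":0,"hand":1},{"translation":[0,0,0],"twist":0,"hand":0},{"translation":[0,0,0],"twist":0,"hand":0},{"translation":[0,0,0],"twist":0,"hand":0},{"translation":[0,0,0],"twist":0,"hand":0},{"translation":[0,0,0],"twist":0,"hand":0},{"translation":[0,0,0],"twist":0,"hand":0},{"translation":[0,0,0],"twist":0,"hand":0}])

```text
time: 31.4
tool_pos: [0.4495, -0.2359, 0.0341]
tool_rot: [0.0, 0.999, -0.037, 0.001]
contact_force: [-1.1, -0.6, 6.1]
gripper_width: 0.509
grasp_force: 64.3
```

Call:
apply_moves(targets=[{"translation":[0,0,-0.1],"twist":0,"hand":0},{"translation":[0,0,-0.25],"twist":0,"hand":0},{"translation":[0,0,-0.4],"twist":0,"hand":0},{"translation":[0,0,-0.3],"twist":0.4,"hand":0},{"translation":[0,0,0],"twist":0,"hand":0},{"translation":[0,0,0],"twist":0,"hand":0}])

```text
time: 32.0
tool_pos: [0.4488, -0.2354, 0.1386]
tool_rot: [0.0, 0.998, -0.057, 0.0]
contact_force: [-1.1, -0.9, -1.5]
gripper_width: 0.507
grasp_force: 63.6
```

```bash
python3 look.py w17 dark_caul=.135; python3 -c "
from h import *
go(.6295,-.302,.04,-96.3)"
```

```text
dark_caul 0.82 21038 [459.5, -236.1, 107.0, 44.8, -6.5] cen [ 0.4683 -0.2374  0.135 ]
  rec [(array([ 0.4657, -0.2338,  0.1341]), 0.93), (array([ 0.386 , -0.4517,  0.0133]), 0.42)]
pos [ 0.4476 -0.2346  0.136 ] ytool -96.5 tilt [-0.003  0.002 -1.   ] shift mm [188.8  46.5  95.2] twist -0.0040685763926757825 j6 1.05 g 0.511 t 32.1
```

Call:
apply_moves(targets=[{"translation":[0.25,0.06,0],"twist":0,"hand":0},{"translation":[0.4,0.1,0],"twist":0,"hand":0},{"translation":[0.45,0.11,0],"twist":0,"hand":0},{"translation":[0.4,0.1,0],"twist":0,"hand":0},{"translation":[0.26,0.07,0],"twist":0,"hand":0},{"translation":[0.1,0.02,0],"twist":0,"hand":0},{"translation":[0,0,0],"twist":0,"hand":0},{"translation":[0,0,0],"twist":0,"hand":0}])

```text
time: 32.95
tool_pos: [0.6271, -0.3017, 0.1369]
tool_rot: [-0.001, 0.998, -0.057, -0.001]
contact_force: [-0.5, -0.3, -1.4]
gripper_width: 0.512
grasp_force: 63.6
```

```bash
python3 look.py w18 dark_caul=.132 long_tray=.012; python3 -c "
from h import *
go(.6275,-.302,.038,-96.3)"
```

```text
dark_caul 0.88 21120 [637.2, -302.5, 108.7, 44.9, -6.5] cen [ 0.6462 -0.3036  0.132 ]
  rec [(array([ 0.6447, -0.3022,  0.1323]), 0.73)]
long_tray 0.76 3174 [692.4, -309.7, 74.1, 26.4, 83.4] cen [ 0.693  -0.3101  0.012 ]
  rec [(array([ 0.6944, -0.3186,  0.0027]), 0.85)]
pos [ 0.6277 -0.3021  0.1385] ytool -96.6 tilt [-0.  0. -1.] shift mm [-2.000e-01 -1.000e-01  1.005e+02] twist -0.004451012540202183 j6 1.13 g 0.511 t 33.2
```

View pics/w18.png

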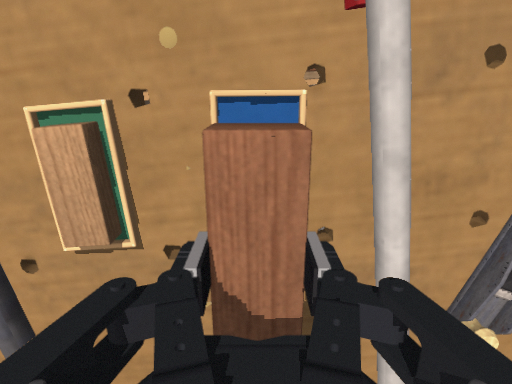

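The dark caul is aligned over the blue tray whose end shows at (258,107), so I'm lowering it.

Call:
apply_moves(targets=[{"translation":[0,0,0.3],"twist":0,"hand":0},{"translation":[0,0,0.4],"twist":0,"hand":0},{"translation":[0,0,0.15],"twist":0,"hand":0},{"translation":[0,0,0.08],"twist":0,"hand":0},{"translation":[0,0,0.04],"twist":0,"hand":0},{"translation":[0,0,0.01],"twist":0,"hand":0},{"translation":[0,0,0],"twist":0,"hand":0}])

```text
time: 33.9
tool_pos: [0.6295, -0.303, 0.0422]
tool_rot: [0.001, 0.998, -0.057, 0.001]
contact_force: [0.0, 0.0, -1.4]
gripper_width: 0.513
grasp_force: 63.6
```

Call:
apply_moves(targets=[{"translation":[0,0,0.03],"twist":0,"hand":0},{"translation":[0,0,0],"twist":0,"hand":0},{"translation":[0,0,0],"twist":0,"hand":0}])

```text
time: 34.2
tool_pos: [0.629, -0.3027, 0.0382]
tool_rot: [0.0, 0.998, -0.057, 0.001]
contact_force: [0.9, -0.7, -0.8]
gripper_width: 0.511
grasp_force: 63.7
```

Call:
apply_moves(targets=[{"translation":[0,0,0.01],"twist":0,"hand":0},{"translation":[0,0,0],"twist":0,"hand":0}])

```text
time: 34.4
tool_pos: [0.629, -0.3027, 0.0381]
tool_rot: [0.0, 0.998, -0.057, 0.0]
contact_force: [-2.6, 1.5, 6.7]
gripper_width: 0.516
grasp_force: 64.5
```

Call:
apply_moves(targets=[{"translation":[0,0,0],"twist":0,"hand":0.6},{"translation":[0,0,0],"twist":0,"hand":0.7},{"translation":[0,0,0],"twist":0,"hand":0.75},{"translation":[0,0,0],"twist":0,"hand":0.75},{"translation":[0,0,-0.2],"twist":0,"hand":0.75},{"translation":[0,0,-0.4],"twist":0,"hand":1},{"translation":[0,0,-0.4],"twist":0,"hand":1},{"translation":[0,0,-0.4],"twist":0,"hand":1}])

```text
time: 35.2
tool_pos: [0.6282, -0.3022, 0.1773]
tool_rot: [-0.0, 0.998, -0.057, -0.0]
contact_force: [0.4, 0.1, 0.4]
gripper_width: 0.997
grasp_force: 0.0
```

Call:
apply_moves(targets=[{"translation":[0,0,-0.4],"twist":0,"hand":1},{"translation":[0,0,0],"twist":0,"hand":1},{"translation":[0,0,0],"twist":0,"hand":1}])

```text
time: 35.5
tool_pos: [0.629, -0.3028, 0.2181]
tool_rot: [0.001, 0.998, -0.057, 0.001]
contact_force: [-0.1, 0.8, -0.9]
gripper_width: 1.001
grasp_force: 0.0
```

```bash
python3 look.py w19 dark_caul=.034 long_tray=.012 tan_caul=.029 medium_tray=.012; python3 -c "
from h import *
grab_frame('top')
for n in('bench_dog','orange_clamp','screw_carton','grey_block'): print(n,[(np.round(r['point'],3),r['score']) for r in recognise('top',n)[:1]])
go(0.5,0,.2)"
```

```text
dark_caul 0.92 4958 [631.9, -302.3, 121.1, 44.5, -6.9] cen [ 0.6361 -0.303   0.034 ]
  rec [(array([ 0.633 , -0.2997,  0.033 ]), 0.83)]
long_tray 0.81 4058 [630.4, -302.9, 150.6, 75.5, -6.0] cen [ 0.6448 -0.3055  0.012 ]
  rec [(array([ 0.6497, -0.3111,  0.0048]), 0.68)]
tan_caul 0.85 4309 [647.5, -161.5, 102.2, 48.9, -2.3] cen [ 0.6513 -0.1619  0.029 ]
  rec [(array([ 0.6502, -0.161 ,  0.0286]), 0.84), (array([ 0.6726, -0.1766,  0.0068]), 0.6)]
medium_tray 0.85 3339 [649.8, -158.7, 130.7, 73.0, -2.1] cen [ 0.6626 -0.1661  0.012 ]
  rec [(array([ 0.6755, -0.1754,  0.0041]), 0.56)]
bench_dog [(array([0.658, 0.108, 0.056]), 0.51)]
orange_clamp [(array([0.399, 0.313, 0.018]), 0.45)]
screw_carton [(array([ 0.383, -0.487,  0.043]), 0.89)]
grey_block [(array([0.524, 0.323, 0.035]), 0.46)]
pos [ 0.6285 -0.3024  0.2163] ytool -96.5 tilt [ 0. -0. -1.] shift mm [-162.1 -285.8   16.3] twist None j6 1.13 g 0.993 t 36.2
```

Every piece is in place and the bystanders haven't moved, so I'm handing in.

```bash
python3 -c "
from plant import *
print(job_done())"
```

```text
the job is handed in; nothing more can be done
None
```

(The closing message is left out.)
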